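# Find the weak door buffer and lay it in the reject tray

## Task

One of the three sprung door buffers has gone weak: stand the steel weight on each of them in turn, from the robot's left to its right, letting go each time, to see whose plunger sinks furthest, and then put the weight back on its cork coaster. Stand the weak buffer on the counter just before the plywood board's near edge and let go, tip it over that edge so that it lies on its side on the board, and then pick it up again and lay it on its side in the grey tray. Leave the other two buffers, the bottle, the mug and the carton standing where they are.

Things in the scene. Friction and masses are not known exactly. Their poses are not given: they have to be found in the camera images.
- buffer_a: one of three sprung door buffers that look alike, any may be the weak one. Grey steel housing 56 x 56 mm, 95 mm tall, about 0.4 kg; on top a 20 mm steel rod with a round white nylon cap 50 mm across, 6 mm thick, cap top 128 mm above the base when free. Starts standing, cap up. Origin: centre of its base; z towards the cap, x and y square to the housing's sides (its plunger is plunger_a).
- plunger_a (a joint): how far this buffer's cap and rod are pushed in, m: 0 free, 0.026 at the end of travel; sprung, comes back when unloaded. Under the steel weight alone the weak buffer sinks about 22 mm, the two good ones about 14 mm and 7 mm (each settles within half a second). Belongs to buffer_a.
- plunger_a_top (a point): centre of the top of the white cap of buffer_a, where the weight stands.
- buffer_a_mid (a point): middle of buffer_a, 64 mm from the base along its axis.
- buffer_b: one of three sprung door buffers that look alike, any may be the weak one. Grey steel housing 56 x 56 mm, 95 mm tall, about 0.4 kg; on top a 20 mm steel rod with a round white nylon cap 50 mm across, 6 mm thick, cap top 128 mm above the base when free. Starts standing, cap up. Origin: centre of its base; z towards the cap, x and y square to the housing's sides (its plunger is plunger_b).
- plunger_b (a joint): how far this buffer's cap and rod are pushed in, m: 0 free, 0.026 at the end of travel; sprung, comes back when unloaded. Under the steel weight alone the weak buffer sinks about 22 mm, the two good ones about 14 mm and 7 mm (each settles within half a second). Belongs to buffer_b.
- plunger_b_top (a point): centre of the top of the white cap of buffer_b, where the weight stands.
- buffer_b_mid (a point): middle of buffer_b, 64 mm from the base along its axis.
- buffer_c: one of three sprung door buffers that look alike, any may be the weak one. Grey steel housing 56 x 56 mm, 95 mm tall, about 0.4 kg; on top a 20 mm steel rod with a round white nylon cap 50 mm across, 6 mm thick, cap top 128 mm above the base when free. Starts standing, cap up. Origin: centre of its base; z towards the cap, x and y square to the housing's sides (its plunger is plunger_c).
- plunger_c (a joint): how far this buffer's cap and rod are pushed in, m: 0 free, 0.026 at the end of travel; sprung, comes back when unloaded. Under the steel weight alone the weak buffer sinks about 22 mm, the two good ones about 14 mm and 7 mm (each settles within half a second). Belongs to buffer_c.
- plunger_c_top (a point): centre of the top of the white cap of buffer_c, where the weight stands.
- buffer_c_mid (a point): middle of buffer_c, 64 mm from the base along its axis.
- weight: turned steel test weight, 0.8 kg, 75 mm tall: flat-bottomed round body 60 mm across and 36 mm high, an 18 mm neck, and a round grip knob 30 mm across from 55 to 75 mm above the base. Starts standing on the cork coaster. Origin: centre of its underside, z up.
- coaster: round cork coaster, 90 mm across, 4 mm thick, fixed on the counter at the robot's left; the weight's home. Origin: centre of its underside.
- board: plywood board fixed flat on the counter: 150 mm along its x, 140 mm along its y, 10 mm thick. Origin: centre of its underside; x points away from the robot within 15 degrees. Its near edge (-x) is a low stop: a buffer standing before it and pushed away from the robot, high on its housing, catches its foot there, passes balance after some 45 to 60 mm of push and falls flat on the board.
- board_edge (a point): middle of the board's near edge (the side that faces the robot, at -x), on its top face, 10 mm above the counter.
- tray: grey plastic open tray fixed on the counter, 200 mm along its x, 140 mm along its y, walls 4 mm thick and 28 mm high, floor 4 mm thick. Origin: centre of its underside; its x points away from the robot, give or take 15 degrees. Board and tray may stand either way round, left or right.
- bottle: bystander: closed blue bottle, 56 mm across, 170 mm tall, standing amid the three buffers, which stand about 105 mm from it (centre to centre): one at its left (+y), one at its near side (-x; the middle one), one at its right (-y). Origin: centre of its underside.
- mug: bystander: white mug, 72 mm across, 90 mm tall, with a handle. Origin: centre of its underside.
- carton: bystander: small cardboard carton, 70 x 100 mm, 110 mm tall, beyond the board and tray. Origin: centre of its underside.

How it is judged:
By the outcome, as a careful person would: the job done as asked, in the order asked, and still so for the second after the job is handed in, with the robot touching nothing.
It also fails if it takes over 72 s, if anything falls off the work surface, if the arm or the gripper's body presses on something with over 40 N, if the wrist force passes 120 N, or if a joint passes its speed limit or range.

## Robot

A 6-joint arm with a two-finger parallel gripper is mounted at the origin on the work surface. World frame = base frame: x ahead of the robot, y to its left, z up, the work surface at z = 0. Lengths are in m, angles in rad, forces in N, time in s.
With the tool pointing down it reaches from about 0.3 to 0.75 m from the base axis. Payload 8.5 kg.
Tool frame: the origin (TCP) lies midway between the tips of the shut fingers; the grasp point (between the pads) lies 19 mm behind it (arm.grip_depth is the distance from the TCP to the grasp point, in m); z points along the fingers, y is the line along which they close (so a half turn about z gives the same grasp; the last joint's range is limited). The gripper opens to 88 mm and grips with 3 to 60 N. Pads are 18 mm wide; open, the fingers measure 123 mm over their backs; the gripper's body (75 mm by 187 mm) begins 45 mm behind the grasp point.
Start: joints at [1.095, 0.381, 1.297, -0, 1.464, -0.215], TCP at [0.142, 0.531, 0.239] pointing down, gripper open.
Joint ranges: [-3.11, 3.11], [-0.89, 2.33], [0.22, 2.48], [-1.42, 4.56], [0.17, 2.85], [-2.88, 2.88]. Speed limits (rad/s): [2.39, 2.39, 3.14, 3.14, 3.14, 3.14].

## Interface

Orientations are given as a unit quaternion [x, y, z, w].
In Python, from plant import arm gives the robot as it stands.
- The arm moves only by the shell command python3 drive.py FILE [OPENING] [FORCE], which reads ROWS from the file FILE. ROWS is a JSON list of rows, 1 to 8 of them, each an object with the fields dx, dy, dz (the shift in m), ax, ay, az (a rotation vector in rad); a field left out counts as zero; each row is the pose to reach, as a shift and turn from the pose commanded when the command began, along the tool's axes at that moment; what a row does not reach only later rows make up. A row lasts 1/12 s, in which the tool goes at most 0.0417 m and 0.125 rad, less where a joint would pass 70% of its speed; a pose out of reach is approached as far as the arm can. OPENING is the opening from 0.0 (shut) to 1.0 (fully open), set as the command begins (- or left out keeps the last). The fingers move at their own pace and stop on an object; FORCE is the grip in N (left out, the last holds). Time passes only in rows, so rows that do not move let the fingers close. It prints the time, the measured TCP pose, the force, the opening and the grip force at its end. Input that does not fit is refused with a message, and nothing moves.
- arm.get_obs(): the state, without advancing time (a new reading comes with each control period).
- arm.capture(name): name is "scene" or "top" or "wrist"; returns a dict with "frame" (384x512x3 uint8, blue, green, red), "z_map" (384x512 float32, m along the optical axis (not along the pixel's ray), 0 where there is no reading), "fov_y" (degrees; the focal length in pixels is half the picture's height over the tangent of half this angle, whatever the lens; pixels are square), "cx", "cy" (the principal point, pixels), "k1" (the pictures are not rectified: a ray, as slopes to the right and down, at radius r is drawn at 1 + k1 r^2 times it, then the intrinsics apply), "origin" and "attitude" of the camera in the world; the wrist camera has in their place "tool_from_camera" (4x4, takes a point from camera to tool coordinates, whose origin is the TCP and whose axes are the flange's). Camera axes: x right, y down, z forward; pixel columns grow to the right and rows downward; lengths in m; the calibration is good to about 2 mm. A picture is of the moment at which its call begins: read the wrist's pose just before it.
- arm.close_job(): hands the job in; it is judged then, once.
The state is a dict: "time": time; "joints": joint angles; "joint_vel": joint speeds; "joint_torque": joint torques, N m; "ee_pos": TCP position; "orientation": TCP orientation; "wrist_force": force on the tool from outside, world axes, zero at the start; "wrist_torque": the same for the moment, N m; "gripper_width": opening from 0.0 (shut) to 1.0 (fully open); "grip_force": force on a finger pad.
Only numpy, scipy, OpenCV 4.12 (cv2) and the standard library are available. Lean on these libraries where they do the work, as an engineer would, in place of code of your own. Each camera call takes 0.05 s, during which the arm holds its last target. There are 200 camera calls.

## Working session

There is one attempt and no reset: what is moved stays moved. The work goes in short steps, Python scripts to look and compute and a shell command to move; the robot and the scene stay as the last step left them, time stands still between calls to the robot, and variables do not carry over. Pictures are saved under pics/ and viewed, at most 13 in all, crops included, and the job is handed in when it is done.

```bash
ls; mkdir -p pics
cat > h.py <<'E'
import numpy as np, cv2
from scipy.spatial.transform import Rotation as R
from plant import arm
def cam(n):
    o=arm.get_obs(); c=arm.capture(n); f=c["frame"]; c["f"]=f.shape[0]/2/np.tan(np.radians(c["fov_y"])/2)
    if n=="wrist":
        T=np.eye(4);T[:3,:3]=R.from_quat(o["orientation"]).as_matrix();T[:3,3]=o["ee_pos"];T=T@np.array(c["tool_from_camera"])
        c["Rm"],c["t"]=T[:3,:3],T[:3,3]
    else:
        a=np.array(c["attitude"],float); c["Rm"]=a if a.shape==(3,3) else R.from_quat(a).as_matrix(); c["t"]=np.array(c["origin"],float)
    return c
def rays(c,uv):
    d=(np.atleast_2d(uv)-[c["cx"],c["cy"]])/c["f"]; s=d.copy()
    for _ in range(20): s=d/(1+c["k1"]*(s**2).sum(1,keepdims=True))
    return np.c_[s,np.ones(len(s))]
def onplane(c,uv,z):
    w=rays(c,uv)@c["Rm"].T; return c["t"]+w*((z-c["t"][2])/w[:,2])[:,None]
def depthpts(c):
    h,w=c["z_map"].shape; u,v=np.meshgrid(np.arange(w),np.arange(h)); 
    return (c["t"]+(rays(c,np.c_[u.ravel(),v.ravel()])*c["z_map"].reshape(-1,1))@c["Rm"].T).reshape(h,w,3)
E
python3 - <<'E'
from h import *
for n in("top","scene"):
    c=cam(n); cv2.imwrite(f"pics/{n}0.png",c["frame"]); print(n,c["t"],c["Rm"].round(3).tolist(),c["f"],c["k1"],c["cx"],c["cy"])
print(arm.get_obs(),arm.grip_depth)
E
```

```text
drive.py
pics
plant.py
top [0.46190068 0.0161361  1.05793456] [[0.005, -0.995, 0.105], [-1.0, -0.005, 0.007], [-0.007, -0.105, -0.994]] 394.8814717787149 -0.12685628829073164 258.2468659745031 196.27449397649303
scene [ 1.02059814 -0.7807695   0.76721553] [[0.879, 0.285, -0.382], [0.477, -0.516, 0.711], [0.005, -0.808, -0.59]] 352.2649000517604 0.017056781027108506 256.2476736899402 194.90524393665982
{'time': 0.1, 'joints': array([ 1.09470334e+00,  3.81130184e-01,  1.29814005e+00, -2.77263968e-05,
        1.46360242e+00, -2.15287756e-01]), 'joint_vel': array([-4.67446879e-04, -1.77761283e-03, -3.89996880e-03, -2.57729993e-06,
       -1.46334888e-03, -1.50471247e-03]), 'joint_torque': array([ 5.26371601e-03, -4.38648605e+01, -2.24917048e+01,  7.15654506e-02,
        3.41225462e-02, -2.75905165e-05]), 'ee_pos': array([0.14170948, 0.5311761 , 0.23821383]), 'orientation': array([ 1.30031846e-01,  9.91509611e-01, -6.06806192e-04, -2.03893325e-04]), 'wrist_force': array([-0.43536593,  0.11816578,  0.36219119]), 'wrist_torque': array([-0.02763835, -0.02471062,  0.01619896]), 'grip_force': 0.0, 'gripper_width': 1.0028493746942357} 0.0187
```

View pics/top0.png

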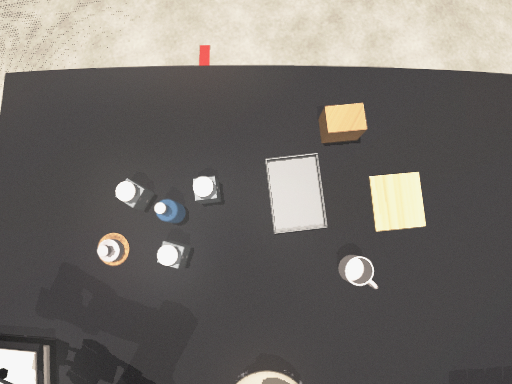

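View pics/scene0.png

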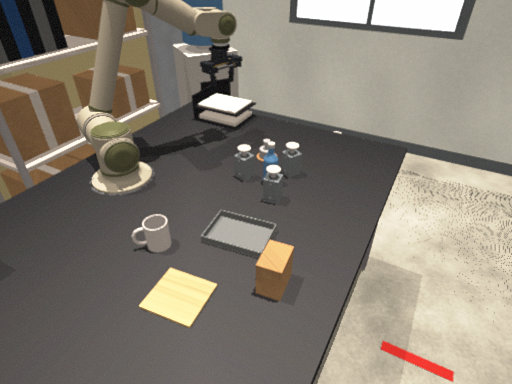

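The top view shows the buffer caps at (127,191), (168,255) and (204,187), with the bottle among them at (165,210). The weight is on the coaster at (110,250), the tray is at (296,193) and the board at (397,201). The mug is at (357,269) and the carton at (345,122).

```bash
cat > m.py <<'E'
from h import *
c=cam("top"); P=depthpts(c); Z=P[...,2]; f=c["frame"].astype(int); hsv=cv2.cvtColor(c["frame"],cv2.COLOR_BGR2HSV)
def box(m):  # mask-> largest blob contour
    k,_=cv2.findContours(m.astype(np.uint8),cv2.RETR_EXTERNAL,cv2.CHAIN_APPROX_NONE); return max(k,key=cv2.contourArea)[:,0,:].astype(float)
def roi(m,u0,v0,r):
    q=np.zeros(m.shape,bool); q[v0-r:v0+r,u0-r:u0+r]=1; return m&q
def rect(k,z):
    p=onplane(c,k,z)[:,:2]; (x,y),s,a=cv2.minAreaRect((p*1000).astype(np.float32)); return np.round([x,y,*s,a],1)
white=(hsv[...,1]<40)&(hsv[...,2]>215)
for n,(u,v) in dict(L=(127,191),M=(168,255),Rt=(204,187)).items():
    k=box(roi(white,u,v,16)); print(n,"cap",rect(k,.128))
    h=roi((Z>.085)&(Z<.103),u,v,28); print("  housing",h.sum(),rect(box(cv2.morphologyEx((roi((Z>.085)&(Z<.14),u,v,24)).astype(np.uint8),cv2.MORPH_OPEN,np.ones((2,2)))),.095), P[h].mean(0).round(4), rect(np.argwhere(h)[:,::-1].astype(float),.095))
k=box(roi((hsv[...,1]>90)&(hsv[...,0]<30)&(hsv[...,2]>90),113,250,25)); print("coaster",rect(k,.004))
k=box(roi(Z>.065,109,250,14)); print("knob",rect(k,.075), Z[242:256,100:116].max())
k=box(roi((hsv[...,1]>40)&(hsv[...,2]>150),397,201,45)); print("board",rect(k,.01))
k=box(roi((Z>.016)&(Z<.05),296,193,50)); print("tray",rect(k,.028))
k=box(roi((Z>.003),296,193,50)); print("tray",rect(k,.028))
k=box(roi(Z>.08,345,122,30));print("carton",rect(k,.11))
k=box(roi(Z>.08,357,269,30));print("mug",rect(k,.09))
k=box(roi(Z>.15,163,208,14));print("bottle",rect(k,.17))
s=np.hstack([cv2.resize(c["frame"][165:285,80:240],None,fx=5,fy=5,interpolation=cv2.INTER_CUBIC)]);cv2.imwrite("pics/crop1.png",s)
E
python3 m.py
```

```text
L cap [571.6 345.1  48.1  47.8  46.8]
  housing 227 [570.6 344.8  68.5  57.4  57.6] [0.5679 0.331  0.0932] [570.7 342.6  57.8  57.4  59.1]
M cap [419.5 237.3  47.   47.9   0.9]
  housing 206 [418.  236.5  60.6  58.7  73.6] [0.4234 0.2257 0.0937] [420.2 236.5  56.3  57.   72.9]
Rt cap [579.2 155.7  52.9  45.6   1.4]
  housing 210 [580.7 153.2  57.7  57.6   7.3] [0.5713 0.1535 0.0937] [571.8 179.4  67.1 120.7  22.7]
coaster [429.5 411.   88.8  78.1  16.5]
knob [425.3 414.3  29.4  29.6  45. ] 1.0579345566505873
board [ 558.8 -328.7  151.4   93.9    5.6]
tray [580.6 -75.6 200.2 140.7   6.9]
tray [578.2 -76.6 206.3 149.7   6.3]
carton [ 757.3 -191.3   77.4  108.     6.2]
mug [ 382.4 -223.1   72.    70.6   89.5]
bottle [5.274e+02 2.449e+02 2.280e+01 2.560e+01 4.000e-01]
```

View pics/crop1.png

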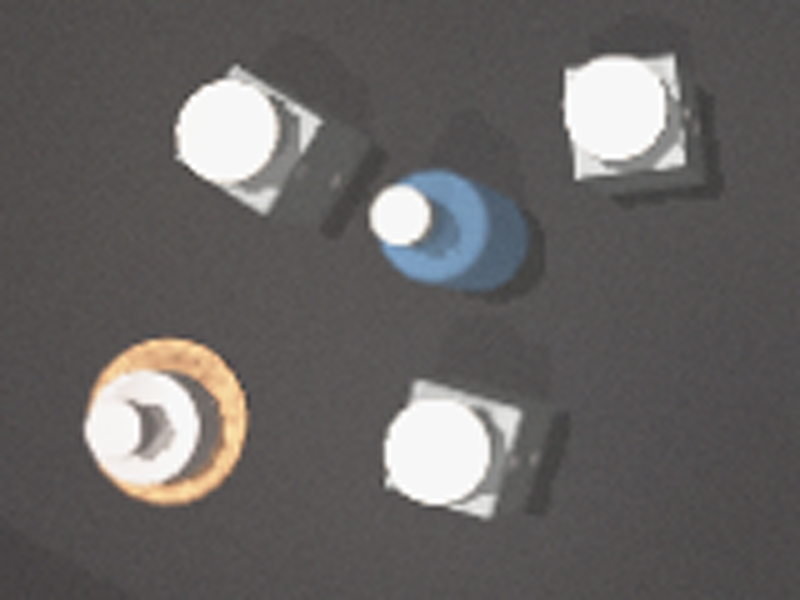

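```bash
cat >> h.py <<'E'
def to(x,y,z,rv=(0,0,0)):
    """shift in tool axes to world TCP goal; rv world rotation vector"""
    o=arm.get_obs(); M=R.from_quat(o["orientation"]); a=M.inv()
    print("t",round(o["time"],2),"pos",o["ee_pos"].round(4),"ytool",M.as_matrix()[:,1].round(3),"z",M.as_matrix()[:,2].round(3),"F",o["wrist_force"].round(1),"grip",round(o["grip_force"],1),round(o["gripper_width"],3))
    print("  d",a.apply(np.array([x,y,z])-o["ee_pos"]).round(4),"rot",a.apply(rv).round(4))
E
echo '[{"dx": -0.038,"dy": -0.005},{"dx": -0.076,"dy": -0.010},{"dx": -0.114,"dy": -0.015},{"dx": -0.152,"dy": -0.020},{"dx": -0.190,"dy": -0.025},{"dx": -0.228,"dy": -0.030},{"dx": -0.266,"dy": -0.035},{"dx": -0.305,"dy": -0.040}]' > rows.txt && python3 drive.py rows.txt 0.8
echo '[{},{}]' > rows.txt && python3 drive.py rows.txt
python3 - <<'E'
from h import *
c=cam("wrist"); cv2.imwrite("pics/w1.png",c["frame"]); P=depthpts(c); Z=P[...,2]
m=((Z>.07)&(Z<.09)).astype(np.uint8); k,_=cv2.findContours(m,cv2.RETR_EXTERNAL,cv2.CHAIN_APPROX_NONE)
for q in k:
    if cv2.contourArea(q)>100:
        p=onplane(c,q[:,0].astype(float),.079)[:,:2]*1000; print(q[:,0].mean(0),cv2.minAreaRect(p.astype(np.float32)),cv2.minEnclosingCircle(p.astype(np.float32)))
to(.426,.414,.050)
E
```

```text
time: 0.82
ee_pos: [0.4276, 0.413, 0.2386]
orientation: [0.13, 0.992, -0.0, -0.0]
wrist_force: [0.1, 0.6, 0.9]
gripper_width: 0.799
grip_force: 0.0
time: 0.98
ee_pos: [0.4276, 0.4131, 0.2379]
orientation: [0.132, 0.991, -0.0, -0.001]
wrist_force: [-0.2, 0.6, 0.2]
gripper_width: 0.804
grip_force: 0.0
[234.3203125 294.2890625] ((547.3220825195312, 359.3077697753906), (55.922401428222656, 17.8739070892334), 64.3571548461914) ((548.6119384765625, 358.6949768066406), 28.304214477539062)
[ 89.52586207 196.45689655] ((409.7391052246094, 254.91494750976562), (77.87461853027344, 48.26055145263672), 29.053247451782227) ((417.17572021484375, 241.23019409179688), 39.725040435791016)
[259.9673913  167.08695652] ((424.3203125, 417.013427734375), (29.206279754638672, 29.877208709716797), 74.97298431396484) ((424.4428405761719, 416.9769287109375), 15.500761032104492)
t 1.03 pos [0.4263 0.4138 0.2382] ytool [ 0.259  0.966 -0.001] z [-0.001 -0.    -1.   ] F [-0.4  0.  -0.4] grip 0.0 0.801
  d [1.000e-04 2.000e-04 1.882e-01] rot [0. 0. 0.]
```

View pics/w1.png

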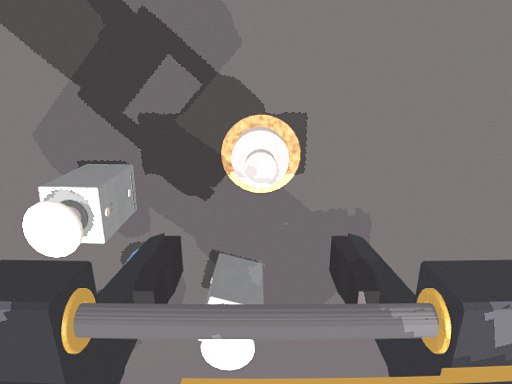

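The wrist view shows the knob at (260,167), centred on the coaster, and the fingers clear of everything. I'll descend and grip it.

```bash
echo '[{"dx": 0.002,"dy": 0.002,"dz": 0.04},{"dx": 0.002,"dy": 0.002,"dz": 0.08},{"dx": 0.002,"dy": 0.002,"dz": 0.12},{"dx": 0.002,"dy": 0.002,"dz": 0.16},{"dx": 0.002,"dy": 0.002,"dz": 0.186},{"dx": 0.002,"dy": 0.002,"dz": 0.186}]' > rows.txt && python3 drive.py rows.txt 0.8
echo '[{},{},{},{},{}]' > rows.txt && python3 drive.py rows.txt 0 40
echo '[{"dz": -0.01},{"dz": -0.04},{"dz": -0.08},{"dz": -0.12},{"dz": -0.15},{"dz": -0.15},{"dz": -0.15}]' > rows.txt && python3 drive.py rows.txt
python3 - <<'E'
from h import *
to(.571,.3445,.19)
c=cam("wrist");P=depthpts(c)
cv2.imwrite("pics/w2.png",c["frame"])
E
```

```text
time: 1.53
ee_pos: [0.4211, 0.4158, 0.0479]
orientation: [0.129, 0.992, -0.003, -0.004]
wrist_force: [-1.8, 0.5, 0.2]
gripper_width: 0.798
grip_force: 0.0
time: 1.95
ee_pos: [0.4251, 0.4169, 0.0541]
orientation: [0.13, 0.992, 0.001, 0.001]
wrist_force: [0.3, 0.7, 0.2]
gripper_width: 0.443
grip_force: 0.0
time: 2.53
ee_pos: [0.4246, 0.4164, 0.2032]
orientation: [0.13, 0.992, 0.0, 0.0]
wrist_force: [0.3, -1.1, -9.5]
gripper_width: 0.296
grip_force: 39.9
t 2.53 pos [0.4246 0.4164 0.2032] ytool [0.258 0.966 0.001] z [ 0.001  0.001 -1.   ] F [ 0.3 -1.1 -9.5] grip 39.9 0.296
  d [-0.16   -0.0317  0.0133] rot [0. 0. 0.]
```

View pics/w2.png

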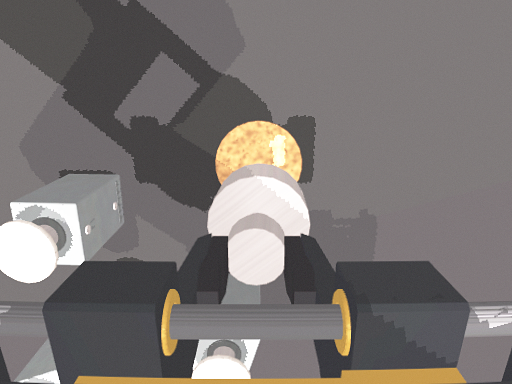

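Run:
```python
from h import *
c=cam("scene");P=depthpts(c);Z=P[...,2]
# weight: points near TCP xy
m=(np.hypot(P[...,0]-.425,P[...,1]-.415)<.045)&(Z>.08)&(Z<.24)
for z in np.arange(.10,.24,.008):
    q=P[m&(abs(Z-z)<.004)]
    if len(q)>3: print(round(z,3),len(q),q.min(0).round(3)[:2],q.max(0).round(3)[:2])
```

```text
0.132 25 [0.404 0.384] [0.455 0.431]
0.14 23 [0.403 0.385] [0.456 0.419]
0.148 30 [0.402 0.384] [0.456 0.426]
0.156 27 [0.403 0.383] [0.453 0.427]
0.164 70 [0.394 0.383] [0.453 0.446]
0.172 11 [0.418 0.402] [0.451 0.421]
0.18 4 [0.419 0.403] [0.433 0.418]
0.188 14 [0.418 0.4  ] [0.438 0.419]
0.196 11 [0.417 0.397] [0.439 0.414]
0.204 28 [0.406 0.39 ] [0.44  0.446]
0.212 21 [0.41  0.386] [0.441 0.437]
0.22 25 [0.41  0.386] [0.44  0.437]
0.228 19 [0.411 0.384] [0.439 0.438]
0.236 24 [0.404 0.382] [0.442 0.438]
```

Run:
```python
from h import *
o=arm.get_obs();c=cam("wrist");P=depthpts(c)
T=(P-o["ee_pos"])@R.from_quat(o["orientation"]).as_matrix()
print(o["ee_pos"])
for v in range(160,300,8): print(v,T[v,256].round(4),P[v,256].round(4))
for u in range(180,330,10): print(u,T[270,u].round(4),T[220,u].round(4))
```

```text
[0.42368902 0.41577472 0.20013078]
160 [ 0.0295 -0.0006  0.0718] [0.3947 0.4226 0.1285]
168 [ 0.0293 -0.0006  0.0502] [0.395  0.4226 0.15  ]
176 [ 0.028  -0.0006  0.0371] [0.3964 0.4223 0.1631]
184 [ 0.0234 -0.0006  0.0372] [0.4008 0.4211 0.163 ]
192 [ 0.0189 -0.0006  0.0365] [0.4051 0.42   0.1637]
200 [ 0.0143 -0.0006  0.0363] [0.4096 0.4188 0.1639]
208 [ 0.0101 -0.0006  0.0348] [0.4136 0.4177 0.1653]
216 [ 0.0135 -0.0006  0.0139] [0.4104 0.4187 0.1862]
224 [ 0.0138 -0.0006  0.0031] [0.4102 0.4187 0.1971]
232 [ 0.012  -0.0006 -0.0021] [0.4119 0.4183 0.2022]
240 [ 0.0079 -0.0006 -0.0018] [0.4159 0.4173 0.202 ]
248 [ 0.0039 -0.0006 -0.0019] [0.4198 0.4162 0.2021]
256 [-0.0008 -0.0006 -0.0009] [0.4243 0.415  0.201 ]
264 [-0.0042 -0.0006 -0.0023] [0.4277 0.4141 0.2024]
272 [-0.0083 -0.0006 -0.0026] [0.4316 0.4131 0.2027]
280 [-0.0139 -0.0005 -0.0006] [0.4369 0.4117 0.2007]
288 [-0.1401 -0.0003  0.1857] [0.5582 0.3787 0.0139]
296 [-0.1404 -0.0003  0.1709] [0.5585 0.3787 0.0288]
180 [ 0.0106 -0.0287 -0.0333] [-0.0644 -0.083   0.1996]
190 [ 0.0107 -0.025  -0.0334] [-0.0651 -0.0724  0.2013]
200 [ 0.0087 -0.0219 -0.03  ] [-0.0653 -0.0616  0.2021]
210 [ 0.0096 -0.0178 -0.0316] [ 0.0013 -0.0271  0.0385]
220 [ 0.0049 -0.0151 -0.0234] [ 0.0015 -0.0213  0.038 ]
230 [-0.0083 -0.0129 -0.0008] [ 0.0022 -0.0154  0.0363]
240 [-0.0084 -0.0082 -0.0006] [ 0.0113 -0.0086  0.014 ]
250 [-0.0079 -0.0034 -0.0015] [ 0.0135 -0.0035  0.0086]
260 [-0.0079  0.0013 -0.0014] [0.0131 0.0014 0.0097]
270 [-0.0085  0.0061 -0.0005] [0.0122 0.0063 0.012 ]
280 [-0.0081  0.0109 -0.0011] [0.0027 0.013  0.0354]
290 [ 0.0038  0.0133 -0.0215] [0.0021 0.0189 0.0368]
300 [ 0.0092  0.0161 -0.0306] [0.0025 0.0245 0.0357]
310 [ 0.0091  0.0199 -0.0305] [-0.0644  0.0582  0.2001]
320 [ 0.0103  0.0232 -0.0326] [-0.0647  0.0693  0.201 ]
```

The fingers were still closing when I lifted, so they hold only the tip of the knob. I'll set the weight back on the coaster and take a deeper grip.

```bash
echo '[{"dz": 0.04},{"dz": 0.08},{"dz": 0.11},{"dz": 0.12},{"dz": 0.122},{"dz": 0.122}]' > rows.txt && python3 drive.py rows.txt
python3 - <<'E'
from h import *
to(.425,.4156,.05)
E
```

```text
time: 3.18
ee_pos: [0.4249, 0.4167, 0.0805]
orientation: [0.13, 0.992, -0.0, -0.0]
wrist_force: [0.4, -0.4, -0.3]
gripper_width: 0.004
grip_force: 0.0
t 3.18 pos [0.4249 0.4167 0.0805] ytool [ 0.258  0.966 -0.   ] z [-0. -0. -1.] F [ 0.4 -0.4 -0.3] grip 0.0 0.004
  d [-0.0004 -0.001   0.0305] rot [0. 0. 0.]
```

```bash
echo '[{"dz": -0.04},{"dz": -0.08},{"dz": -0.08}]' > rows.txt && python3 drive.py rows.txt 0.8
python3 - <<'E'
from h import *
c=cam("wrist"); cv2.imwrite("pics/w3.png",c["frame"]); P=depthpts(c); Z=P[...,2]
for lo,hi,zz in((.067,.09,.079),(.03,.05,.04)):
  m=((Z>lo)&(Z<hi)&(np.hypot(P[...,0]-.425,P[...,1]-.415)<.06)).astype(np.uint8); k,_=cv2.findContours(m,cv2.RETR_EXTERNAL,cv2.CHAIN_APPROX_NONE)
  for q in k:
    if cv2.contourArea(q)>50:
        p=onplane(c,q[:,0].astype(float),zz)[:,:2]*1000; print(cv2.minAreaRect(p.astype(np.float32)),cv2.minEnclosingCircle(p.astype(np.float32)))
to(.425,.4156,.05)
E
```

```text
time: 3.43
ee_pos: [0.4272, 0.4182, 0.1687]
orientation: [0.13, 0.991, 0.004, 0.005]
wrist_force: [0.2, 0.4, -0.2]
gripper_width: 0.208
grip_force: 0.0
((420.0840759277344, 416.05157470703125), (28.715381622314453, 31.341764450073242), 75.00428771972656) ((420.15570068359375, 416.32916259765625), 16.002002716064453)
((420.47540283203125, 416.04339599609375), (58.657047271728516, 59.469398498535156), 74.94451141357422) ((420.6956481933594, 415.548095703125), 30.2583065032959)
t 3.48 pos [0.4263 0.4176 0.1653] ytool [0.258 0.966 0.007] z [ 0.008  0.005 -1.   ] F [-0.5  0.4 -0.8] grip 0.0 0.249
  d [ 0.0015 -0.003   0.1153] rot [0. 0. 0.]
```

View pics/w3.png

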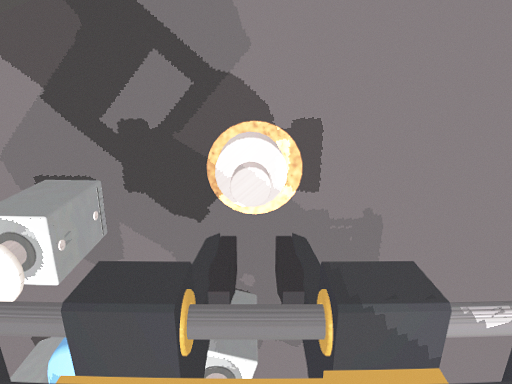

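The weight still stands on its coaster, with the knob at (252,185). I'll let the arm settle and remeasure.

```bash
echo '[{},{},{},{},{}]' > rows.txt && python3 drive.py rows.txt 0.8
python3 - <<'E'
from h import *
c=cam("wrist"); P=depthpts(c); Z=P[...,2]
for lo,hi,zz in((.067,.09,.079),(.03,.05,.04)):
  m=((Z>lo)&(Z<hi)&(np.hypot(P[...,0]-.425,P[...,1]-.415)<.06)).astype(np.uint8); k,_=cv2.findContours(m,cv2.RETR_EXTERNAL,cv2.CHAIN_APPROX_NONE)
  for q in k:
    if cv2.contourArea(q)>50:
        p=onplane(c,q[:,0].astype(float),zz)[:,:2]*1000; print(cv2.minAreaRect(p.astype(np.float32)),cv2.minEnclosingCircle(p.astype(np.float32)))
to(.424,.416,.05)
E
```

```text
time: 3.9
ee_pos: [0.4246, 0.4164, 0.16]
orientation: [0.13, 0.992, -0.0, -0.001]
wrist_force: [0.2, -0.2, 0.4]
gripper_width: 0.634
grip_force: 0.0
((420.0663146972656, 416.21612548828125), (29.175918579101562, 31.231834411621094), 75.14583587646484) ((420.05352783203125, 416.1678466796875), 15.999054908752441)
((420.3285827636719, 415.99945068359375), (58.083431243896484, 58.92886734008789), 75.16053009033203) ((420.6450500488281, 415.7921142578125), 30.232751846313477)
t 3.95 pos [0.4246 0.4165 0.1601] ytool [ 0.258  0.966 -0.001] z [-0.001 -0.001 -1.   ] F [ 0.2 -0.2  0.2] grip 0.0 0.675
  d [ 0.0004 -0.0005  0.1101] rot [0. 0. 0.]
```

```bash
echo '[{"dx": 0.004,"dy": -0.001,"dz": 0.04},{"dx": 0.004,"dy": -0.001,"dz": 0.08},{"dx": 0.004,"dy": -0.001,"dz": 0.11},{"dx": 0.004,"dy": -0.001,"dz": 0.11}]' > rows.txt && python3 drive.py rows.txt 0.65
echo '[{},{},{},{},{},{},{}]' > rows.txt && python3 drive.py rows.txt 0 40
python3 - <<'E'
from h import *
to(.571,.3445,.19)
E
```

```text
time: 4.28
ee_pos: [0.4181, 0.4148, 0.0452]
orientation: [0.13, 0.991, -0.004, -0.004]
wrist_force: [-0.6, -0.0, -0.5]
gripper_width: 0.651
grip_force: 0.0
time: 4.87
ee_pos: [0.4212, 0.4168, 0.0524]
orientation: [0.13, 0.992, 0.001, 0.001]
wrist_force: [-0.5, -2.4, 6.6]
gripper_width: 0.326
grip_force: 40.0
t 4.87 pos [0.4212 0.4168 0.0524] ytool [0.258 0.966 0.002] z [ 0.002  0.001 -1.   ] F [-0.5 -2.4  6.6] grip 40.0 0.326
  d [-0.1636 -0.031  -0.1373] rot [0. 0. 0.]
```

```bash
echo '[{"dz": -0.02},{"dz": -0.06},{"dz": -0.1},{"dz": -0.14},{"dz": -0.16},{"dz": -0.16}]' > rows.txt && python3 drive.py rows.txt
echo '[{"dx": -0.04,"dy": -0.008},{"dx": -0.08,"dy": -0.016},{"dx": -0.12,"dy": -0.024},{"dx": -0.15,"dy": -0.03},{"dx": -0.163,"dy": -0.031},{"dx": -0.163,"dy": -0.031},{"dx": -0.163,"dy": -0.031},{"dx": -0.163,"dy": -0.031}]' > rows.txt && python3 drive.py rows.txt
python3 - <<'E'
from h import *
to(.571,.3445,.19)
o=arm.get_obs();c=cam("wrist");cv2.imwrite("pics/w4.png",c["frame"]);P=depthpts(c)
T=(P-o["ee_pos"])@R.from_quat(o["orientation"]).as_matrix()
m=(abs(T[...,2]+.029)<.006)&(np.hypot(T[...,0],T[...,1])<.022); print("knob",m.sum(),T[m].mean(0))
b=(abs(T[...,2]-.010)<.006)&(np.hypot(T[...,0],T[...,1])<.04); print("body",b.sum(),T[b].min(0),T[b].max(0))
c=cam("top");hsv=cv2.cvtColor(c["frame"],cv2.COLOR_BGR2HSV);cv2.imwrite("pics/t4.png",c["frame"])
E
```

```text
time: 5.37
ee_pos: [0.4215, 0.4174, 0.2154]
orientation: [0.13, 0.992, 0.003, 0.003]
wrist_force: [0.5, 0.5, -7.4]
gripper_width: 0.326
grip_force: 40.0
time: 6.03
ee_pos: [0.5689, 0.3449, 0.2088]
orientation: [0.13, 0.992, -0.001, -0.002]
wrist_force: [0.2, -0.9, -7.5]
gripper_width: 0.322
grip_force: 40.0
t 6.03 pos [0.5689 0.3449 0.2088] ytool [ 0.257  0.966 -0.002] z [-0.004 -0.001 -1.   ] F [ 0.2 -0.9 -7.5] grip 40.0 0.322
  d [-0.0022  0.0002  0.0188] rot [0. 0. 0.]
knob 3839 [ 0.00234729 -0.00045394 -0.02587465]
body 5543 [-0.00218371 -0.0306401   0.00401875] [0.03391191 0.02902909 0.01599765]
```

View pics/w4.png

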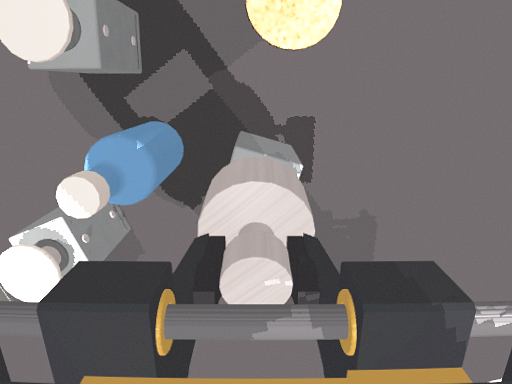

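Held well: the weight sits about 3 mm forward of the pad centre. I'll correct for that and lower it in steps, watching the force.

```bash
echo '[{"dx": -0.005,"dz": 0.015},{"dx": -0.005,"dz": 0.03},{"dx": -0.005,"dz": 0.034},{"dx": -0.005,"dz": 0.034},{"dx": -0.005,"dz": 0.034},{"dx": -0.005,"dz": 0.034}]' > rows.txt && python3 drive.py rows.txt
echo '[{"dz": 0.006},{"dz": 0.008},{"dz": 0.008},{"dz": 0.008},{"dz": 0.008}]' > rows.txt && python3 drive.py rows.txt
```

```text
time: 6.63
ee_pos: [0.5749, 0.3437, 0.178]
orientation: [0.13, 0.992, 0.0, 0.001]
wrist_force: [-1.3, 0.2, -6.2]
gripper_width: 0.326
grip_force: 40.0
time: 7.05
ee_pos: [0.5751, 0.3434, 0.1692]
orientation: [0.13, 0.992, 0.0, 0.0]
wrist_force: [-1.4, 1.2, -0.9]
gripper_width: 0.326
grip_force: 40.0
```

```bash
echo '[{"dz": 0.001},{"dz": 0.001}]' > rows.txt && python3 drive.py rows.txt
echo '[{},{},{},{},{},{}]' > rows.txt && python3 drive.py rows.txt 0.62
echo '[{"dz": -0.02},{"dz": -0.04},{"dz": -0.05},{"dz": -0.05},{"dz": -0.05},{"dz": -0.05}]' > rows.txt && python3 drive.py rows.txt
cat > k.py <<'E'
from h import *
import sys
x,y=map(float,sys.argv[1:3]); o=arm.get_obs();c=cam("wrist");P=depthpts(c);Z=P[...,2]
s=(np.hypot(P[...,0]-x,P[...,1]-y)<.02)&(Z<o["ee_pos"][2]+.01)
zt=np.percentile(Z[s],90) if s.any() else 0; zk=np.median(Z[s&(Z>zt-.006)])
print("knob top z",zk.round(4),"sink",round(.128+.075-zk,4))
for lo,zz in((-.006,zk),(-.045,zk-.039)):
  m=((abs(Z-zz)<.006)&(np.hypot(P[...,0]-x,P[...,1]-y)<.05)).astype(np.uint8); k,_=cv2.findContours(m,cv2.RETR_EXTERNAL,cv2.CHAIN_APPROX_NONE)
  q=max(k,key=cv2.contourArea); p=onplane(c,q[:,0].astype(float),zz)[:,:2]*1000; print(np.round(cv2.minEnclosingCircle(p.astype(np.float32))[0],1),round(cv2.minEnclosingCircle(p.astype(np.float32))[1],1))
to(x,y,.17)
E
python3 k.py .571 .344
```

```text
time: 7.22
ee_pos: [0.575, 0.3434, 0.1679]
orientation: [0.13, 0.992, 0.0, 0.0]
wrist_force: [-0.9, 0.9, -0.7]
gripper_width: 0.324
grip_force: 40.0
time: 7.72
ee_pos: [0.5751, 0.3433, 0.1678]
orientation: [0.13, 0.992, 0.0, 0.0]
wrist_force: [-0.5, -1.0, -0.7]
gripper_width: 0.614
grip_force: 0.0
time: 8.22
ee_pos: [0.5746, 0.3432, 0.2164]
orientation: [0.13, 0.992, -0.0, -0.001]
wrist_force: [0.1, 0.0, 0.6]
gripper_width: 0.621
grip_force: 0.0
knob top z 0.1877 sink 0.0153
[565.4 345.1] 15.7
[565.9 344.9] 30.1
t 8.27 pos [0.5746 0.3432 0.2163] ytool [ 0.258  0.966 -0.001] z [-0.002 -0.001 -1.   ] F [-0.5 -0.6 -0.1] grip 0.0 0.62
  d [ 0.0036 -0.      0.0463] rot [0. 0. 0.]
```

Run:
```python
from h import *
c=cam("top");cv2.imwrite("pics/t5.png",cv2.resize(c["frame"][150:290,70:250],None,fx=4,fy=4))
c=cam("scene");cv2.imwrite("pics/s5.png",cv2.resize(c["frame"][110:220,200:340],None,fx=5,fy=5,interpolation=cv2.INTER_CUBIC))
c=cam("wrist");P=depthpts(c);Z=P[...,2]
for n,z,r in(("cap",.107,.045),("hous",.095,.05)):
    m=(abs(Z-z)<.005)&(np.hypot(P[...,0]-.571,P[...,1]-.344)<r); print(n,m.sum(), P[m].min(0).round(4),P[m].max(0).round(4)) if m.any() else 0
```

```text
hous 247 [0.5344 0.3318 0.09  ] [0.5732 0.3827 0.0959]
```

View pics/s5.png

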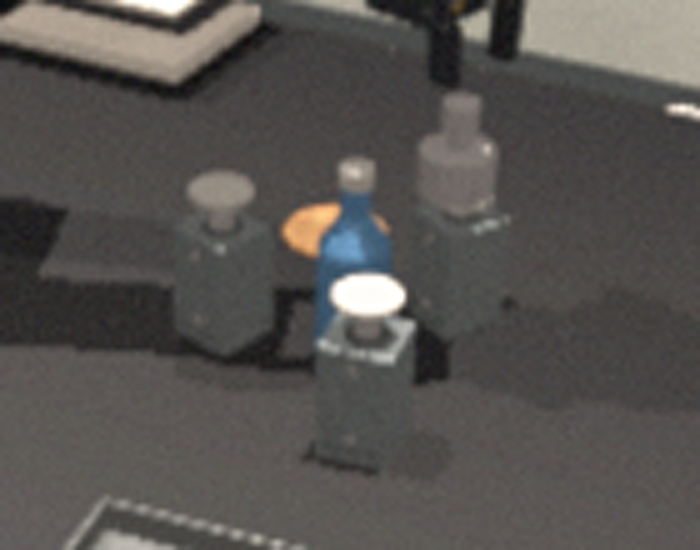

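The scene view shows the weight standing on the left buffer, seated 4 to 5 mm towards the robot. It has sunk about 15 mm, so this is the medium one. I'll re-grip centrally and lift.

```bash
echo '[{"dx": 0.008,"dz": 0.02},{"dx": 0.008,"dz": 0.045},{"dx": 0.008,"dz": 0.057},{"dx": 0.008,"dz": 0.057},{"dx": 0.008,"dz": 0.057}]' > rows.txt && python3 drive.py rows.txt 0.62
echo '[{},{},{},{},{},{},{}]' > rows.txt && python3 drive.py rows.txt 0 50
echo '[{"dz": -0.015},{"dz": -0.04},{"dz": -0.07},{"dz": -0.07},{"dz": -0.07}]' > rows.txt && python3 drive.py rows.txt
cat > g.py <<'E'
from h import *
import sys
o=arm.get_obs();c=cam("wrist");P=depthpts(c)
T=(P-o["ee_pos"])@R.from_quat(o["orientation"]).as_matrix()
m=(T[...,2]<-.005)&(T[...,2]>-.045)&(abs(T[...,1])<.008)&(abs(T[...,0])<.012); zk=np.median(T[m][:,2])
b=(abs(T[...,2]-zk-.039-.012)<.012)&(np.hypot(T[...,0],T[...,1])<.05)&(abs(T[...,1])<.006); xm=np.percentile(T[b][:,0],98)
print("knob top in tool",zk.round(4),"base z",(o["ee_pos"][2]-zk-.075).round(4),"weight centre tool x",(xm-.03).round(4))
ctr=o["ee_pos"]+R.from_quat(o["orientation"]).apply([xm-.03,0,0]); x,y,z=map(float,sys.argv[1:4]); print("centre",ctr.round(4))
to(*(o["ee_pos"]+[x-ctr[0],y-ctr[1],z-(o["ee_pos"][2]-zk-.075)]))
E
python3 g.py .4193 .2367 .128
```

```text
time: 8.83
ee_pos: [0.5672, 0.3454, 0.1604]
orientation: [0.13, 0.992, -0.0, -0.0]
wrist_force: [0.6, -0.6, 0.6]
gripper_width: 0.622
grip_force: 0.0
time: 9.42
ee_pos: [0.5674, 0.3454, 0.1609]
orientation: [0.13, 0.992, 0.0, 0.0]
wrist_force: [0.0, -0.2, 0.4]
gripper_width: 0.323
grip_force: 50.0
time: 9.83
ee_pos: [0.5672, 0.3454, 0.2302]
orientation: [0.13, 0.992, 0.0, 0.0]
wrist_force: [-0.5, -0.2, -7.8]
gripper_width: 0.319
grip_force: 50.0
knob top in tool -0.0262 base z 0.1813 weight centre tool x 0.0009
centre [0.5663 0.3457 0.2302]
t 9.88 pos [0.5666 0.3452 0.2284] ytool [ 0.258  0.966 -0.002] z [-0.003 -0.001 -1.   ] F [-0.   0.2 -8.5] grip 50.0 0.32
  d [ 0.1133 -0.1427  0.0521] rot [0. 0. 0.]
```

```bash
echo '[{"dx": 0.022,"dy": -0.028},{"dx": 0.044,"dy": -0.056},{"dx": 0.066,"dy": -0.084},{"dx": 0.088,"dy": -0.112},{"dx": 0.113,"dy": -0.143},{"dx": 0.113,"dy": -0.143},{"dx": 0.113,"dy": -0.143},{"dx": 0.113,"dy": -0.143}]' > rows.txt && python3 drive.py rows.txt
python3 g.py .4193 .2367 .128
```

```text
time: 10.55
ee_pos: [0.4209, 0.2362, 0.2295]
orientation: [0.13, 0.991, -0.0, -0.001]
wrist_force: [0.7, -1.2, -8.5]
gripper_width: 0.328
grip_force: 50.0
knob top in tool -0.0259 base z 0.1804 weight centre tool x 0.001
centre [0.4199 0.2365 0.2295]
t 10.6 pos [0.4214 0.2365 0.2297] ytool [ 0.258  0.966 -0.001] z [-0.001 -0.    -1.   ] F [ 0.6 -0.1 -7.6] grip 50.0 0.322
  d [ 0.0011 -0.0003  0.0526] rot [0. 0. 0.]
```

```bash
echo '[{"dx": 0.001,"dz": 0.02},{"dx": 0.001,"dz": 0.04},{"dx": 0.001,"dz": 0.05},{"dx": 0.001,"dz": 0.05},{"dx": 0.001,"dz": 0.05}]' > rows.txt && python3 drive.py rows.txt
echo '[{"dz": 0.006},{"dz": 0.008},{"dz": 0.008},{"dz": 0.008}]' > rows.txt && python3 drive.py rows.txt
```

```text
time: 11.02
ee_pos: [0.4207, 0.2369, 0.1801]
orientation: [0.13, 0.992, -0.0, -0.001]
wrist_force: [1.2, -0.3, -6.8]
gripper_width: 0.325
grip_force: 50.0
time: 11.35
ee_pos: [0.4206, 0.2367, 0.1732]
orientation: [0.13, 0.992, 0.0, 0.001]
wrist_force: [0.5, 0.3, -6.3]
gripper_width: 0.32
grip_force: 50.0
```

```bash
echo '[{"dz": 0.005},{"dz": 0.01},{"dz": 0.01},{"dz": 0.01},{"dz": 0.01}]' > rows.txt && python3 drive.py rows.txt
echo '[{"dz": 0.004},{"dz": 0.004},{"dz": 0.004},{"dz": 0.004}]' > rows.txt && python3 drive.py rows.txt
```

```text
time: 11.77
ee_pos: [0.4205, 0.2367, 0.163]
orientation: [0.13, 0.992, 0.0, 0.0]
wrist_force: [-0.3, 1.2, -3.2]
gripper_width: 0.323
grip_force: 50.0
time: 12.1
ee_pos: [0.4204, 0.2367, 0.1589]
orientation: [0.13, 0.992, 0.0, 0.0]
wrist_force: [0.7, 1.8, -2.2]
gripper_width: 0.322
grip_force: 50.0
```

```bash
echo '[{"dz": 0.002},{"dz": 0.003},{"dz": 0.003},{"dz": 0.003}]' > rows.txt && python3 drive.py rows.txt
echo '[{},{},{},{},{},{}]' > rows.txt && python3 drive.py rows.txt 0.62
echo '[{"dz": -0.02},{"dz": -0.04},{"dz": -0.05},{"dz": -0.05},{"dz": -0.05}]' > rows.txt && python3 drive.py rows.txt
python3 k.py .4193 .2367
```

```text
time: 12.43
ee_pos: [0.4203, 0.2367, 0.1558]
orientation: [0.13, 0.992, 0.0, 0.0]
wrist_force: [1.0, 0.7, -0.2]
gripper_width: 0.32
grip_force: 50.0
time: 12.93
ee_pos: [0.4202, 0.2366, 0.1558]
orientation: [0.13, 0.992, -0.0, -0.0]
wrist_force: [-0.2, 0.0, -0.3]
gripper_width: 0.618
grip_force: 0.0
time: 13.35
ee_pos: [0.4202, 0.2366, 0.2057]
orientation: [0.13, 0.992, 0.0, 0.0]
wrist_force: [-0.6, 0.5, -1.5]
gripper_width: 0.621
grip_force: 0.0
knob top z 0.1795 sink 0.0235
[418.4 236.8] 16.0
[418.9 236.9] 30.3
t 13.4 pos [0.4199 0.2365 0.2051] ytool [ 0.258  0.966 -0.   ] z [-0.001 -0.    -1.   ] F [ 0.4 -0.  -0.6] grip 0.0 0.618
  d [0.0006 0.     0.0351] rot [0. 0. 0.]
```

The middle buffer sinks 23.5 mm, so it's the weak one. I'll test the right one next.

```bash
echo '[{"dx": 0.001,"dz": 0.02},{"dx": 0.001,"dz": 0.04},{"dx": 0.001,"dz": 0.051},{"dx": 0.001,"dz": 0.051}]' > rows.txt && python3 drive.py rows.txt 0.62
echo '[{},{},{},{},{},{},{}]' > rows.txt && python3 drive.py rows.txt 0 50
echo '[{"dz": -0.015},{"dz": -0.04},{"dz": -0.07},{"dz": -0.08},{"dz": -0.08}]' > rows.txt && python3 drive.py rows.txt
echo '[{"dx": -0.035,"dy": -0.007},{"dx": -0.07,"dy": -0.014},{"dx": -0.105,"dy": -0.021},{"dx": -0.14,"dy": -0.029},{"dx": -0.176,"dy": -0.037},{"dx": -0.176,"dy": -0.037},{"dx": -0.176,"dy": -0.037},{"dx": -0.176,"dy": -0.037}]' > rows.txt && python3 drive.py rows.txt
python3 g.py .5797 .1553 .128
```

```text
time: 13.73
ee_pos: [0.4178, 0.2364, 0.1518]
orientation: [0.13, 0.991, -0.001, -0.003]
wrist_force: [-0.7, -0.3, 0.3]
gripper_width: 0.621
grip_force: 0.0
time: 14.32
ee_pos: [0.4195, 0.2371, 0.155]
orientation: [0.13, 0.992, 0.0, 0.0]
wrist_force: [1.0, 1.3, 0.6]
gripper_width: 0.326
grip_force: 50.0
time: 14.73
ee_pos: [0.4195, 0.2369, 0.2362]
orientation: [0.13, 0.992, 0.0, 0.001]
wrist_force: [0.5, 0.1, -7.9]
gripper_width: 0.325
grip_force: 50.0
time: 15.4
ee_pos: [0.5789, 0.1556, 0.2324]
orientation: [0.13, 0.991, -0.0, -0.002]
wrist_force: [0.2, 0.2, -8.9]
gripper_width: 0.325
grip_force: 50.0
knob top in tool -0.0239 base z 0.1813 weight centre tool x -0.0014
centre [0.5803 0.1552 0.2323]
t 15.45 pos [0.5787 0.156  0.2331] ytool [ 0.258  0.966 -0.001] z [-0.004 -0.    -1.   ] F [-0.3 -0.1 -7.8] grip 50.0 0.323
  d [ 0.0001 -0.0003  0.054 ] rot [0. 0. 0.]
```

```bash
echo '[{"dz": 0.02},{"dz": 0.04},{"dz": 0.052},{"dz": 0.052},{"dz": 0.052}]' > rows.txt && python3 drive.py rows.txt
echo '[{"dz": 0.004},{"dz": 0.007},{"dz": 0.007},{"dz": 0.007}]' > rows.txt && python3 drive.py rows.txt
```

```text
time: 15.87
ee_pos: [0.579, 0.1563, 0.1826]
orientation: [0.13, 0.992, -0.0, -0.001]
wrist_force: [0.1, -0.2, -6.6]
gripper_width: 0.324
grip_force: 50.0
time: 16.2
ee_pos: [0.5802, 0.1559, 0.1766]
orientation: [0.13, 0.992, 0.0, 0.001]
wrist_force: [0.9, 0.7, -4.2]
gripper_width: 0.325
grip_force: 50.0
```

```bash
echo '[{"dz": 0.003},{"dz": 0.004},{"dz": 0.004},{"dz": 0.004}]' > rows.txt && python3 drive.py rows.txt
echo '[{},{},{},{},{},{}]' > rows.txt && python3 drive.py rows.txt 0.62
echo '[{"dz": -0.02},{"dz": -0.04},{"dz": -0.05},{"dz": -0.05},{"dz": -0.05}]' > rows.txt && python3 drive.py rows.txt
python3 k.py .5797 .1553
```

```text
time: 16.53
ee_pos: [0.5801, 0.1558, 0.1722]
orientation: [0.13, 0.992, 0.0, 0.001]
wrist_force: [2.0, -0.0, -0.9]
gripper_width: 0.326
grip_force: 50.0
time: 17.03
ee_pos: [0.5797, 0.1557, 0.1718]
orientation: [0.13, 0.992, -0.0, -0.0]
wrist_force: [-0.2, 0.1, 0.0]
gripper_width: 0.618
grip_force: 0.0
time: 17.45
ee_pos: [0.5797, 0.1558, 0.2215]
orientation: [0.13, 0.992, 0.0, 0.0]
wrist_force: [0.2, 0.1, -0.8]
gripper_width: 0.621
grip_force: 0.0
knob top z 0.1947 sink 0.0083
[581.1 154.5] 16.0
[581.5 154.9] 30.3
t 17.5 pos [0.5794 0.1557 0.2208] ytool [ 0.258  0.966 -0.   ] z [-0.001 -0.    -1.   ] F [ 0.1  0.3 -0.9] grip 0.0 0.62
  d [-0.0004 -0.0003  0.0508] rot [0. 0. 0.]
```

All three are measured: 15, 23 and 8 mm, so the middle one is weak. I'll re-grip the weight, lift it high and locate the coaster.

```bash
echo '[{"dx": -0.001,"dy": -0.001,"dz": 0.02},{"dx": -0.001,"dy": -0.001,"dz": 0.04},{"dx": -0.001,"dy": -0.001,"dz": 0.052},{"dx": -0.001,"dy": -0.001,"dz": 0.052}]' > rows.txt && python3 drive.py rows.txt 0.62
echo '[{},{},{},{},{},{},{}]' > rows.txt && python3 drive.py rows.txt 0 50
echo '[{"dz": -0.015},{"dz": -0.05},{"dz": -0.09},{"dz": -0.1},{"dz": -0.1}]' > rows.txt && python3 drive.py rows.txt
cat > co.py <<'E'
from h import *
c=cam("top");hsv=cv2.cvtColor(c["frame"],cv2.COLOR_BGR2HSV)
m=((hsv[...,1]>70)&(hsv[...,0]<30)&(hsv[...,2]>60)).astype(np.uint8); q=np.zeros_like(m);q[220:280,85:145]=1
k,_=cv2.findContours(m&q,cv2.RETR_EXTERNAL,cv2.CHAIN_APPROX_NONE)
p=onplane(c,max(k,key=cv2.contourArea)[:,0].astype(float),.004)[:,:2]*1000
print(cv2.minEnclosingCircle(p.astype(np.float32)),cv2.minAreaRect(p.astype(np.float32)))
# board
f=c["frame"]; cv2.imwrite("pics/b.png",f)
b=((hsv[...,0]>10)&(hsv[...,0]<40)&(hsv[...,1]>15)&(hsv[...,2]>120)).astype(np.uint8); q[:]=0;q[150:250,355:440]=1
k,_=cv2.findContours(cv2.morphologyEx(b&q,cv2.MORPH_CLOSE,np.ones((5,5))),cv2.RETR_EXTERNAL,cv2.CHAIN_APPROX_NONE); K=max(k,key=cv2.contourArea)
p=onplane(c,K[:,0].astype(float),.010)[:,:2]*1000; r=cv2.minAreaRect(p.astype(np.float32)); print("board",r,cv2.boxPoints(r).round(0).tolist())
E
python3 co.py; python3 g.py .427 .413 .004
```

```text
time: 17.83
ee_pos: [0.5789, 0.1544, 0.1658]
orientation: [0.13, 0.991, -0.001, -0.004]
wrist_force: [-0.9, -0.4, -0.4]
gripper_width: 0.62
grip_force: 0.0
time: 18.42
ee_pos: [0.5807, 0.1547, 0.1701]
orientation: [0.13, 0.992, 0.0, 0.0]
wrist_force: [1.4, 2.2, -0.2]
gripper_width: 0.321
grip_force: 50.0
time: 18.83
ee_pos: [0.581, 0.1545, 0.2714]
orientation: [0.13, 0.992, 0.0, 0.002]
wrist_force: [-0.1, 0.1, -8.3]
gripper_width: 0.323
grip_force: 50.0
((427.19708251953125, 417.11181640625), 46.14350509643555) ((422.0610046386719, 424.77301025390625), (90.81663513183594, 70.48873138427734), 35.001747131347656)
board ((561.1024169921875, -352.4427490234375), (151.92727661132812, 142.0615997314453), 5.639231204986572) [[479.0, -289.0], [492.0, -431.0], [644.0, -416.0], [630.0, -274.0]]
knob top in tool -0.0239 base z 0.2174 weight centre tool x -0.0015
centre [0.5816 0.154  0.2685]
t 18.93 pos [0.5796 0.1544 0.2669] ytool [ 0.258  0.966 -0.002] z [-0.005 -0.    -1.   ] F [-0.6 -0.4 -9. ] grip 50.0 0.323
  d [0.2148 0.2108 0.2124] rot [0. 0. 0.]
```

```bash
echo '[{"dx": 0.027,"dy": 0.027},{"dx": 0.054,"dy": 0.053},{"dx": 0.081,"dy": 0.080},{"dx": 0.108,"dy": 0.107},{"dx": 0.135,"dy": 0.133},{"dx": 0.162,"dy": 0.160},{"dx": 0.189,"dy": 0.187},{"dx": 0.216,"dy": 0.214}]' > rows.txt && python3 drive.py rows.txt
echo '[{"dz": 0.03},{"dz": 0.07},{"dz": 0.11},{"dz": 0.15},{"dz": 0.15},{"dz": 0.15}]' > rows.txt && python3 drive.py rows.txt
python3 - <<'E'
from h import *
c=cam("wrist");hsv=cv2.cvtColor(c["frame"],cv2.COLOR_BGR2HSV)
m=((hsv[...,1]>90)&(hsv[...,0]<25)&(hsv[...,2]>90)).astype(np.uint8);m[300:]=0
ys,xs=np.nonzero(m);k,_=cv2.findContours(m,cv2.RETR_EXTERNAL,cv2.CHAIN_APPROX_NONE)
p=onplane(c,np.vstack([q[:,0] for q in k if cv2.contourArea(q)>30]).astype(float),.004)[:,:2]*1000
print(cv2.minEnclosingCircle(p.astype(np.float32)))
E
python3 g.py .427 .4165 .004
```

```text
time: 19.6
ee_pos: [0.425, 0.4179, 0.2662]
orientation: [0.13, 0.991, -0.002, -0.002]
wrist_force: [1.8, 0.2, -8.5]
gripper_width: 0.327
grip_force: 50.0
time: 20.1
ee_pos: [0.4255, 0.4159, 0.1166]
orientation: [0.13, 0.991, -0.003, -0.003]
wrist_force: [0.1, 0.8, -6.5]
gripper_width: 0.328
grip_force: 50.0
((477.3390808105469, 400.49853515625), 97.62635803222656)
knob top in tool -0.0239 base z 0.0683 weight centre tool x -0.0005
centre [0.4275 0.4167 0.1194]
t 20.2 pos [0.4277 0.4174 0.121 ] ytool [0.258 0.966 0.001] z [ 0.002  0.001 -1.   ] F [ 1.2 -0.2 -6.2] grip 50.0 0.32
  d [ 0.0011 -0.0011  0.0659] rot [0. 0. 0.]
```

```bash
echo '[{"dx": 0.001,"dz": 0.025},{"dx": 0.001,"dz": 0.05},{"dx": 0.001,"dz": 0.062},{"dx": 0.001,"dz": 0.064},{"dx": 0.001,"dz": 0.064},{"dx": 0.001,"dz": 0.064}]' > rows.txt && python3 drive.py rows.txt
```

```text
time: 20.7
ee_pos: [0.4271, 0.4179, 0.0579]
orientation: [0.13, 0.992, 0.001, 0.002]
wrist_force: [-0.3, 0.2, -7.6]
gripper_width: 0.323
grip_force: 50.0
```

```bash
echo '[{"dz": 0.002},{"dz": 0.003},{"dz": 0.003},{"dz": 0.003}]' > rows.txt && python3 drive.py rows.txt
```

```text
time: 21.03
ee_pos: [0.4264, 0.4181, 0.0545]
orientation: [0.13, 0.992, 0.001, 0.001]
wrist_force: [-5.2, 1.3, 6.7]
gripper_width: 0.325
grip_force: 50.0
```

```bash
echo '[{},{},{},{},{},{}]' > rows.txt && python3 drive.py rows.txt 0.62
echo '[{"dz": -0.03},{"dz": -0.07},{"dz": -0.11},{"dz": -0.15},{"dz": -0.18},{"dz": -0.18},{"dz": -0.18}]' > rows.txt && python3 drive.py rows.txt 1
python3 k.py .427 .4165
python3 - <<'E'
from h import *
c=cam("wrist");P=depthpts(c);Z=P[...,2]
hsv=cv2.cvtColor(c["frame"],cv2.COLOR_BGR2HSV)
m=((hsv[...,1]>90)&(hsv[...,0]<25)&(hsv[...,2]>90)&(np.hypot(P[...,0]-.427,P[...,1]-.416)<.06)).astype(np.uint8);k,_=cv2.findContours(m,cv2.RETR_EXTERNAL,cv2.CHAIN_APPROX_NONE)
p=onplane(c,np.vstack([q[:,0] for q in k if cv2.contourArea(q)>30]).astype(float),.004)[:,:2]*1000
print("coaster",cv2.minEnclosingCircle(p.astype(np.float32)))
to(.4193,.2367,.07)
E
```

```text
time: 21.53
ee_pos: [0.4261, 0.4172, 0.0527]
orientation: [0.13, 0.992, -0.0, 0.0]
wrist_force: [0.7, 0.1, -0.5]
gripper_width: 0.617
grip_force: 0.0
time: 22.12
ee_pos: [0.4263, 0.4174, 0.2341]
orientation: [0.13, 0.992, 0.001, 0.001]
wrist_force: [-0.1, -0.1, -0.7]
gripper_width: 1.003
grip_force: 0.0
knob top z 0.0781 sink 0.1249
[426.3 417.5] 15.3
[426.5 417.3] 30.2
t 22.17 pos [0.4258 0.4171 0.2323] ytool [ 0.258  0.966 -0.   ] z [-0. -0. -1.] F [-0.7 -0.6  0.2] grip 0.0 1.001
  d [-0.0013 -0.0002  0.0623] rot [0. 0. 0.]
coaster ((714.5550537109375, 366.7858581542969), 348.2978515625)
t 22.22 pos [0.4256 0.4169 0.2314] ytool [ 0.258  0.966 -0.002] z [-0.002 -0.001 -1.   ] F [-0.2 -0.5 -0.2] grip 0.0 1.003
  d [-0.0406 -0.1755  0.1617] rot [0. 0. 0.]
```

```bash
echo '[{"dx": -0.009,"dy": -0.035},{"dx": -0.018,"dy": -0.07},{"dx": -0.027,"dy": -0.105},{"dx": -0.036,"dy": -0.14},{"dx": -0.041,"dy": -0.176},{"dx": -0.041,"dy": -0.176},{"dx": -0.041,"dy": -0.176},{"dx": -0.041,"dy": -0.176}]' > rows.txt && python3 drive.py rows.txt 1
python3 - <<'E'
from h import *
o=arm.get_obs();c=cam("wrist");P=depthpts(c);Z=P[...,2]
for z in(.128,.095):
    m=((abs(Z-z)<.008)&(np.hypot(P[...,0]-.42,P[...,1]-.237)<.05)).astype(np.uint8);k,_=cv2.findContours(m,cv2.RETR_EXTERNAL,cv2.CHAIN_APPROX_NONE)
    p=onplane(c,np.vstack([q[:,0] for q in k]).astype(float),z)[:,:2]*1000; print(z,cv2.minAreaRect(p.astype(np.float32)))
to(.4193,.2367,.07)
E
```

```text
time: 22.88
ee_pos: [0.4201, 0.2369, 0.2319]
orientation: [0.13, 0.991, -0.0, -0.001]
wrist_force: [-0.2, 0.2, 0.4]
gripper_width: 1.003
grip_force: 0.0
0.128 ((418.5595397949219, 238.60971069335938), (48.10304641723633, 49.047122955322266), 75.11763763427734)
0.095 ((418.28985595703125, 238.6344451904297), (55.09598922729492, 56.11115646362305), 73.98322296142578)
t 22.93 pos [0.4202 0.2373 0.232 ] ytool [ 0.257  0.966 -0.   ] z [-0.001 -0.    -1.   ] F [0.5 0.4 0.2] grip 0.0 0.998
  d [ 0.0005 -0.0007  0.162 ] rot [0. 0. 0.]
```

```bash
echo '[{"dx": 0.001,"dz": 0.04},{"dx": 0.001,"dz": 0.08},{"dx": 0.001,"dz": 0.12},{"dx": 0.001,"dz": 0.15},{"dx": 0.001,"dz": 0.16},{"dx": 0.001,"dz": 0.16}]' > rows.txt && python3 drive.py rows.txt 1
echo '[{},{},{},{},{},{},{},{}]' > rows.txt && python3 drive.py rows.txt 0 40
python3 - <<'E'
from h import *
to(.4525,-.3635,.2)
E
```

```text
time: 23.43
ee_pos: [0.4177, 0.2375, 0.0698]
orientation: [0.129, 0.992, -0.001, -0.003]
wrist_force: [-0.3, 0.1, -0.4]
gripper_width: 1.003
grip_force: 0.0
time: 24.1
ee_pos: [0.4198, 0.2373, 0.0735]
orientation: [0.13, 0.992, 0.001, 0.001]
wrist_force: [0.5, 3.2, 6.3]
gripper_width: 0.631
grip_force: 39.8
t 24.1 pos [0.4198 0.2373 0.0735] ytool [0.258 0.966 0.002] z [ 0.002  0.001 -1.   ] F [0.5 3.2 6.3] grip 39.8 0.631
  d [-0.1867 -0.5718 -0.127 ] rot [0. 0. 0.]
```

```bash
echo '[{"dz": -0.02},{"dz": -0.06},{"dz": -0.1},{"dz": -0.13},{"dz": -0.13}]' > rows.txt && python3 drive.py rows.txt
echo '[{"dx": -0.012,"dy": -0.036},{"dx": -0.024,"dy": -0.072},{"dx": -0.036,"dy": -0.108},{"dx": -0.047,"dy": -0.144},{"dx": -0.059,"dy": -0.18},{"dx": -0.071,"dy": -0.216},{"dx": -0.082,"dy": -0.252},{"dx": -0.093,"dy": -0.286}]' > rows.txt && python3 drive.py rows.txt
echo '[{"dx": -0.012,"dy": -0.036,"az": -0.05},{"dx": -0.024,"dy": -0.072,"az": -0.1},{"dx": -0.036,"dy": -0.108,"az": -0.15},{"dx": -0.047,"dy": -0.144,"az": -0.2},{"dx": -0.059,"dy": -0.18,"az": -0.25},{"dx": -0.071,"dy": -0.216,"az": -0.3},{"dx": -0.082,"dy": -0.252,"az": -0.35},{"dx": -0.093,"dy": -0.286,"az": -0.36}]' > rows.txt && python3 drive.py rows.txt
echo '[{},{},{}]' > rows.txt && python3 drive.py rows.txt
python3 - <<'E'
from h import *
to(.4525,-.3635,.2)
c=cam("wrist");cv2.imwrite("pics/w6.png",c["frame"])
o=arm.get_obs();P=depthpts(c);Z=P[...,2]
m=((abs(Z-.010)<.006)).astype(np.uint8);hsv=cv2.cvtColor(c["frame"],cv2.COLOR_BGR2HSV)
E
```

```text
time: 24.52
ee_pos: [0.4208, 0.2373, 0.2077]
orientation: [0.13, 0.992, 0.002, 0.004]
wrist_force: [0.1, -0.0, -4.5]
gripper_width: 0.633
grip_force: 39.8
time: 25.18
ee_pos: [0.434, -0.0651, 0.2009]
orientation: [0.13, 0.991, 0.0, -0.002]
wrist_force: [0.9, -0.2, -5.1]
gripper_width: 0.628
grip_force: 39.8
time: 25.85
ee_pos: [0.4504, -0.3653, 0.2001]
orientation: [-0.051, 0.999, 0.002, -0.001]
wrist_force: [1.1, -0.0, -4.2]
gripper_width: 0.632
grip_force: 39.8
time: 26.1
ee_pos: [0.4508, -0.3629, 0.2007]
orientation: [-0.049, 0.999, 0.002, -0.001]
wrist_force: [0.6, 1.0, -5.2]
gripper_width: 0.637
grip_force: 39.8
t 26.1 pos [ 0.4508 -0.3629  0.2007] ytool [-0.099  0.995  0.004] z [-0.003  0.003 -1.   ] F [ 0.6  1.  -5.2] grip 39.8 0.637
  d [-0.0016 -0.0008  0.0007] rot [0. 0. 0.]
```

View pics/w6.png

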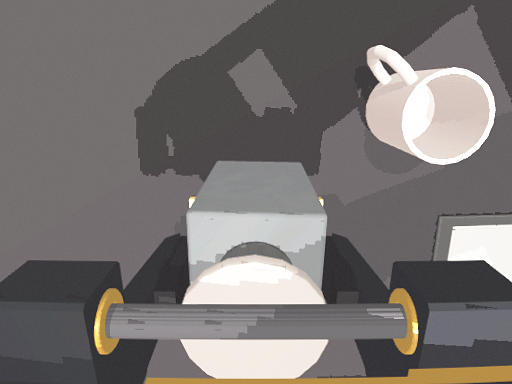

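Run:
```python
from h import *
o=arm.get_obs();c=cam("wrist");P=depthpts(c)
T=(P-o["ee_pos"])@R.from_quat(o["orientation"]).as_matrix()
for v in range(164,264,12): print(v,T[v,230].round(4),T[v,258].round(4),T[v,285].round(4))
```

```text
164 [ 0.0291 -0.0168  0.0631] [0.0288 0.0006 0.0643] [0.0285 0.0176 0.066 ]
176 [ 0.0289 -0.0148  0.0348] [0.0288 0.0004 0.0353] [0.0288 0.0151 0.0352]
188 [ 0.0289 -0.0131  0.012 ] [0.0286 0.0003 0.0132] [0.0284 0.0134 0.014 ]
200 [ 0.0289 -0.0118 -0.0058] [ 0.0292  0.0002 -0.0066] [ 0.0286  0.0119 -0.0047]
212 [ 0.0287 -0.0108 -0.0198] [ 0.0281  0.0001 -0.0181] [ 0.0286  0.0107 -0.0194]
224 [ 0.0241 -0.0109 -0.0207] [ 0.0241  0.0001 -0.0207] [ 0.0246  0.0106 -0.0219]
236 [ 0.0192 -0.0109 -0.0213] [ 0.0192  0.0001 -0.0214] [ 0.0189  0.0109 -0.0206]
248 [ 0.0141 -0.011  -0.0216] [ 0.0151  0.0001 -0.0235] [ 0.0141  0.0109 -0.0216]
260 [ 0.0249 -0.0087 -0.0511] [ 0.0255 -0.0001 -0.0521] [ 0.0088  0.0111 -0.0217]
```

```bash
echo '[{"dx": -0.002,"dz": 0.03},{"dx": -0.002,"dz": 0.07},{"dx": -0.002,"dz": 0.105},{"dx": -0.002,"dz": 0.12},{"dx": -0.002,"dz": 0.123},{"dx": -0.002,"dz": 0.123},{"dx": -0.002,"dz": 0.123}]' > rows.txt && python3 drive.py rows.txt
echo '[{"dz": 0.001},{"dz": 0.002},{"dz": 0.002}]' > rows.txt && python3 drive.py rows.txt
```

```text
time: 26.78
ee_pos: [0.4541, -0.3636, 0.0812]
orientation: [-0.05, 0.999, -0.001, 0.001]
wrist_force: [0.9, -0.4, -4.3]
gripper_width: 0.63
grip_force: 39.8
time: 27.03
ee_pos: [0.4537, -0.3637, 0.0786]
orientation: [-0.05, 0.999, -0.001, 0.0]
wrist_force: [0.2, -0.3, -5.6]
gripper_width: 0.635
grip_force: 39.8
```

```bash
echo '[{"dz": 0.002},{"dz": 0.003},{"dz": 0.003},{"dz": 0.003}]' > rows.txt && python3 drive.py rows.txt
```

```text
time: 27.37
ee_pos: [0.4534, -0.3635, 0.0747]
orientation: [-0.05, 0.999, 0.0, -0.0]
wrist_force: [-0.6, -0.4, -5.1]
gripper_width: 0.632
grip_force: 39.8
```

```bash
echo '[{"dz": 0.002},{"dz": 0.002},{"dz": 0.002}]' > rows.txt && python3 drive.py rows.txt
```

```text
time: 27.62
ee_pos: [0.4537, -0.3637, 0.0735]
orientation: [-0.05, 0.999, -0.0, 0.0]
wrist_force: [-1.9, 2.1, 4.9]
gripper_width: 0.628
grip_force: 39.8
```

```bash
echo '[{},{},{},{}]' > rows.txt && python3 drive.py rows.txt 0.95
echo '[{"dz": -0.03},{"dz": -0.07},{"dz": -0.11},{"dz": -0.14},{"dx": 0.03,"dz": -0.14},{"dx": 0.065,"dz": -0.14},{"dx": 0.065,"dz": -0.14},{"dx": 0.065,"dz": -0.14}]' > rows.txt && python3 drive.py rows.txt
python3 - <<'E'
from h import *
to(.4,-.367,.082)
c=cam("top");cv2.imwrite("pics/t7.png",c["frame"]);P=depthpts(c);Z=P[...,2]
for z in(.128,.095):
    m=((abs(Z-z)<.008)&(np.hypot(P[...,0]-.453,P[...,1]+.364)<.06)).astype(np.uint8);k,_=cv2.findContours(m,cv2.RETR_EXTERNAL,cv2.CHAIN_APPROX_NONE)
    if k: p=onplane(c,np.vstack([q[:,0] for q in k]).astype(float),z)[:,:2]*1000; print(z,cv2.minAreaRect(p.astype(np.float32)))
cv2.imwrite("pics/t7.png",cv2.resize(c["frame"][140:300,330:460],None,fx=3.5,fy=3.5))
E
```

```text
time: 27.95
ee_pos: [0.4536, -0.3637, 0.0728]
orientation: [-0.05, 0.999, -0.0, 0.0]
wrist_force: [0.5, -0.2, -0.1]
gripper_width: 0.911
grip_force: 0.0
time: 28.62
ee_pos: [0.3879, -0.3703, 0.2131]
orientation: [-0.049, 0.999, -0.0, 0.0]
wrist_force: [-0.7, 0.7, 0.2]
gripper_width: 0.95
grip_force: 0.0
t 28.62 pos [ 0.3879 -0.3703  0.2131] ytool [-0.097  0.995 -0.   ] z [ 0. -0. -1.] F [-0.7  0.7  0.2] grip 0.0 0.95
  d [-0.0123  0.0021  0.1311] rot [0. 0. 0.]
0.128 ((452.83331298828125, -362.0300598144531), (50.0481071472168, 45.32583236694336), 89.43146514892578)
0.095 ((451.8482971191406, -361.7303771972656), (56.69695281982422, 58.597084045410156), 4.001596450805664)
```

View pics/t7.png

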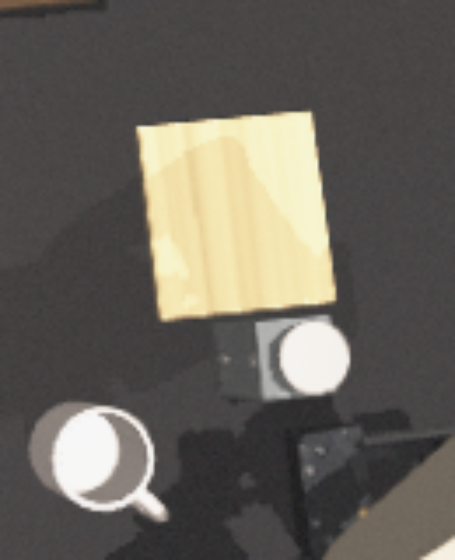

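The buffer now stands square before the board's near edge with a small gap; the board is upper centre and the mug lower left. I'll shut the fingers, lower them behind the buffer and push.

```bash
echo '[{"dy": 0.002,"dz": 0.03},{"dy": 0.002,"dz": 0.06},{"dy": 0.002,"dz": 0.09},{"dy": 0.002,"dz": 0.12},{"dy": 0.002,"dz": 0.13},{"dy": 0.002,"dz": 0.13},{"dy": 0.002,"dz": 0.13},{"dy": 0.002,"dz": 0.13}]' > rows.txt && python3 drive.py rows.txt 0
echo '[{"dx": -0.01},{"dx": -0.02},{"dx": -0.03},{"dx": -0.036},{"dx": -0.042},{"dx": -0.048},{"dx": -0.054},{"dx": -0.06}]' > rows.txt && python3 drive.py rows.txt
```

```text
time: 29.33
ee_pos: [0.3895, -0.3687, 0.0843]
orientation: [-0.05, 0.999, -0.001, 0.001]
wrist_force: [-1.0, 0.1, 0.5]
gripper_width: 0.366
grip_force: 0.0
time: 30.0
ee_pos: [0.4489, -0.3619, 0.0827]
orientation: [-0.05, 0.999, 0.0, 0.0]
wrist_force: [-1.1, 0.2, 0.9]
gripper_width: -0.001
grip_force: 0.2
```

```bash
echo '[{"dx": -0.006},{"dx": -0.012},{"dx": -0.018},{"dx": -0.024},{"dx": -0.03},{"dx": -0.034}]' > rows.txt && python3 drive.py rows.txt
echo '[{},{},{},{}]' > rows.txt && python3 drive.py rows.txt
cat > s.py <<'E'
from h import *
c=cam("scene");P=depthpts(c);Z=P[...,2]
m=(P[...,0]>.44)&(P[...,0]<.68)&(abs(P[...,1]+.36)<.06)&(Z>.02)&(Z<.16)
print(m.sum(),P[m].min(0).round(3),P[m].max(0).round(3),np.percentile(Z[m],[50,90]).round(3))
c=cam("top");cv2.imwrite("pics/t8.png",cv2.resize(c["frame"][140:300,330:460],None,fx=3.5,fy=3.5))
E
python3 s.py
```

```text
time: 30.5
ee_pos: [0.4829, -0.3586, 0.0827]
orientation: [-0.05, 0.999, -0.0, 0.0]
wrist_force: [-0.4, -0.8, 0.0]
gripper_width: 0.005
grip_force: 0.0
time: 30.83
ee_pos: [0.4819, -0.3587, 0.0828]
orientation: [-0.049, 0.999, 0.0, -0.0]
wrist_force: [0.2, -0.2, 0.2]
gripper_width: 0.003
grip_force: 0.0
1476 [ 0.457 -0.419  0.02 ] [ 0.589 -0.301  0.16 ] [0.063 0.111]
```

View pics/t8.png

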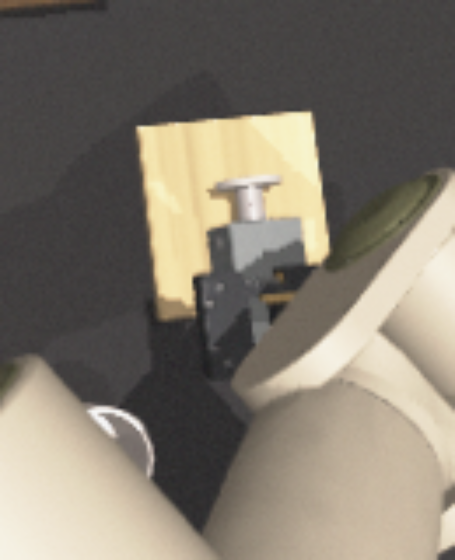

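The buffer lies on its side on the board, cap away from the robot (cap at about (248,185) in the crop). I'll lift clear and measure it.

```bash
echo '[{"dz": -0.03},{"dz": -0.07},{"dz": -0.11},{"dz": -0.15},{"dz": -0.15},{"dz": -0.15},{"dz": -0.15}]' > rows.txt && python3 drive.py rows.txt 1
python3 - <<'E'
from h import *
c=cam("wrist");P=depthpts(c);Z=P[...,2];cv2.imwrite("pics/w9.png",c["frame"])
m=((abs(Z-.066)<.007)&(P[...,0]>.44)&(P[...,0]<.66)&(abs(P[...,1]+.36)<.07)).astype(np.uint8);k,_=cv2.findContours(m,cv2.RETR_EXTERNAL,cv2.CHAIN_APPROX_NONE)
q=max(k,key=cv2.contourArea);p=onplane(c,q[:,0].astype(float),.066)[:,:2]*1000; r=cv2.minAreaRect(p.astype(np.float32));print("wrist",r,cv2.boxPoints(r).round(0).tolist())
c=cam("top");P=depthpts(c);Z=P[...,2]
m=((abs(Z-.066)<.01)&(P[...,0]>.44)&(P[...,0]<.66)&(abs(P[...,1]+.36)<.07)).astype(np.uint8);k,_=cv2.findContours(m,cv2.RETR_EXTERNAL,cv2.CHAIN_APPROX_NONE)
q=max(k,key=cv2.contourArea);p=onplane(c,q[:,0].astype(float),.066)[:,:2]*1000; r=cv2.minAreaRect(p.astype(np.float32));print("top",r,cv2.boxPoints(r).round(0).tolist())
to(.535,-.355,.02)
E
```

```text
time: 31.52
ee_pos: [0.4817, -0.3584, 0.2319]
orientation: [-0.049, 0.999, 0.001, -0.0]
wrist_force: [-0.4, 0.3, -0.7]
gripper_width: 0.51
grip_force: 0.0
wrist ((504.7189636230469, -358.5837097167969), (95.20301055908203, 55.508277893066406), 5.454808712005615) [[455.0, -335.0], [460.0, -391.0], [555.0, -382.0], [549.0, -326.0]]
top ((504.6709899902344, -355.104248046875), (95.47843170166016, 56.60283660888672), 2.721158027648926) [[456.0, -329.0], [458.0, -386.0], [554.0, -381.0], [551.0, -325.0]]
t 31.62 pos [ 0.4817 -0.3583  0.231 ] ytool [-0.099  0.995  0.003] z [-0.002  0.002 -1.   ] F [-0.8  0.1 -0.5] grip 0.0 0.604
  d [-0.0538 -0.0026  0.2109] rot [0. 0. 0.]
```

```bash
echo '[{"dx": -0.03,"dy": -0.002},{"dx": -0.03,"dy": -0.002,"dz": 0.02},{"dx": -0.03,"dy": -0.002,"dz": 0.06},{"dx": -0.03,"dy": -0.002,"dz": 0.1}]' > rows.txt && python3 drive.py rows.txt 1
echo '[{"dz": 0.04},{"dz": 0.08},{"dz": 0.1},{"dz": 0.108},{"dz": 0.108},{"dz": 0.108}]' > rows.txt && python3 drive.py rows.txt 1
echo '[{},{},{},{},{},{},{},{}]' > rows.txt && python3 drive.py rows.txt 0 40
echo '[{"dz": -0.02},{"dz": -0.05},{"dz": -0.08},{"dz": -0.1},{"dz": -0.1},{"dz": -0.1}]' > rows.txt && python3 drive.py rows.txt
python3 - <<'E'
from h import *
to(.58,-.076,.12)
o=arm.get_obs();c=cam("wrist");P=depthpts(c);cv2.imwrite("pics/w10.png",c["frame"])
T=(P-o["ee_pos"])@R.from_quat(o["orientation"]).as_matrix()
for v in range(120,300,16): print(v,T[v,240].round(4),T[v,270].round(4))
E
```

```text
time: 31.95
ee_pos: [0.5124, -0.3574, 0.131]
orientation: [-0.05, 0.999, -0.0, 0.0]
wrist_force: [1.5, -0.8, -1.2]
gripper_width: 0.907
grip_force: 0.0
time: 32.45
ee_pos: [0.5124, -0.3579, 0.0253]
orientation: [-0.05, 0.999, -0.0, 0.0]
wrist_force: [-1.5, -0.5, 0.4]
gripper_width: 0.999
grip_force: 0.0
time: 33.12
ee_pos: [0.5122, -0.3576, 0.0253]
orientation: [-0.05, 0.999, -0.0, 0.0]
wrist_force: [-0.7, 3.0, 5.4]
gripper_width: 0.633
grip_force: 40.0
time: 33.62
ee_pos: [0.512, -0.3576, 0.1241]
orientation: [-0.05, 0.999, 0.0, -0.0]
wrist_force: [0.4, 0.5, -5.6]
gripper_width: 0.633
grip_force: 40.0
t 33.62 pos [ 0.512  -0.3576  0.1241] ytool [-0.099  0.995  0.   ] z [-0.  0. -1.] F [ 0.4  0.5 -5.6] grip 40.0 0.633
  d [-0.0956  0.2734  0.0041] rot [0. 0. 0.]
120 [ 0.0503 -0.013   0.123 ] [0.0501 0.0102 0.1256]
136 [ 0.0538 -0.008   0.012 ] [0.0541 0.0056 0.0103]
152 [ 0.0539 -0.0063 -0.0273] [ 0.054   0.0042 -0.0276]
168 [ 0.0511 -0.0058 -0.0396] [ 0.0511  0.0037 -0.0395]
184 [ 0.0463 -0.0058 -0.0411] [ 0.0462  0.0037 -0.0407]
200 [ 0.0407 -0.0059 -0.0403] [ 0.0408  0.0038 -0.0406]
216 [ 0.0354 -0.0059 -0.041 ] [ 0.0349  0.0039 -0.0395]
232 [ 0.0297 -0.006  -0.0408] [ 0.0289  0.004  -0.0391]
248 [ 0.023  -0.0061 -0.0393] [ 0.0235  0.0041 -0.0402]
264 [ 0.0173 -0.0062 -0.0401] [ 0.0177  0.0041 -0.0408]
280 [ 0.0111 -0.0062 -0.0403] [ 0.011   0.0043 -0.04  ]
296 [ 0.0041 -0.0064 -0.0396] [ 0.0045  0.0044 -0.0401]
```

```bash
echo '[{"dx": -0.011,"dy": 0.035},{"dx": -0.022,"dy": 0.07},{"dx": -0.033,"dy": 0.105},{"dx": -0.044,"dy": 0.14},{"dx": -0.055,"dy": 0.175},{"dx": -0.066,"dy": 0.21},{"dx": -0.077,"dy": 0.245},{"dx": -0.085,"dy": 0.2735}]' > rows.txt && python3 drive.py rows.txt
echo '[{"dz": 0.02},{"dz": 0.04},{"dz": 0.04},{"dz": 0.04}]' > rows.txt && python3 drive.py rows.txt
python3 - <<'E'
from h import *
to(.57,-.077,.020)
c=cam("top");P=depthpts(c);Z=P[...,2];cv2.imwrite("pics/t11.png",cv2.resize(c["frame"][120:260,230:390],None,fx=4,fy=4))
E
```

```text
time: 34.33
ee_pos: [0.5689, -0.0743, 0.1222]
orientation: [-0.05, 0.999, 0.001, -0.002]
wrist_force: [0.4, -0.0, -4.9]
gripper_width: 0.63
grip_force: 40.0
time: 34.67
ee_pos: [0.5686, -0.0768, 0.0827]
orientation: [-0.05, 0.999, 0.001, -0.002]
wrist_force: [1.0, -0.8, -4.6]
gripper_width: 0.631
grip_force: 40.0
t 34.67 pos [ 0.5686 -0.0768  0.0827] ytool [-0.099  0.995  0.002] z [-0.005  0.002 -1.   ] F [ 1.  -0.8 -4.6] grip 40.0 0.631
  d [-0.0017 -0.0005  0.0627] rot [0. 0. 0.]
```

View pics/t11.png

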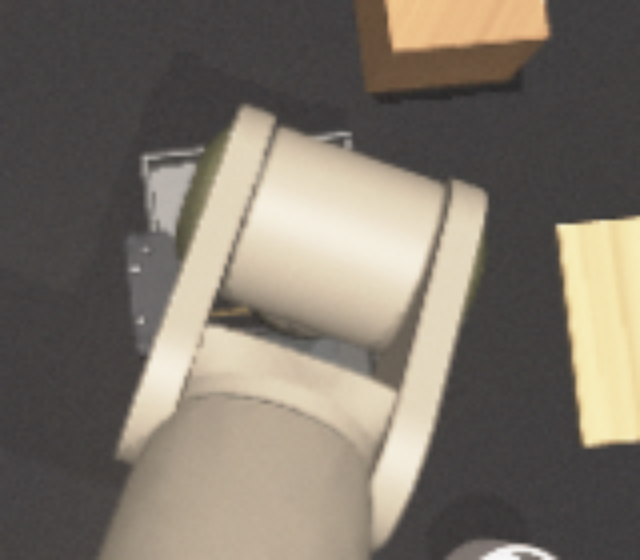

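The arm hides most of the tray, but the gripper is centred over it and clear of the carton and mug. I'll lower the buffer.

```bash
echo '[{"dx": -0.001,"dz": 0.02},{"dx": -0.001,"dz": 0.04},{"dx": -0.001,"dz": 0.055},{"dx": -0.001,"dz": 0.059},{"dx": -0.001,"dz": 0.059},{"dx": -0.001,"dz": 0.059}]' > rows.txt && python3 drive.py rows.txt
echo '[{"dz": 0.002},{"dz": 0.002},{"dz": 0.002}]' > rows.txt && python3 drive.py rows.txt
echo '[{"dz": 0.002},{"dz": 0.002},{"dz": 0.002}]' > rows.txt && python3 drive.py rows.txt
```

```text
time: 35.22
ee_pos: [0.5712, -0.0775, 0.0268]
orientation: [-0.049, 0.999, -0.0, 0.001]
wrist_force: [-0.3, -0.6, -4.7]
gripper_width: 0.631
grip_force: 40.0
time: 35.47
ee_pos: [0.5709, -0.0771, 0.0244]
orientation: [-0.05, 0.999, -0.0, 0.001]
wrist_force: [-0.2, -0.2, -4.7]
gripper_width: 0.632
grip_force: 40.0
time: 35.72
ee_pos: [0.5706, -0.077, 0.0217]
orientation: [-0.05, 0.999, 0.0, -0.0]
wrist_force: [-0.5, -0.2, -4.3]
gripper_width: 0.633
grip_force: 40.0
```

```bash
echo '[{"dz": 0.002},{"dz": 0.002},{"dz": 0.002}]' > rows.txt && python3 drive.py rows.txt
echo '[{"dz": 0.001},{"dz": 0.001},{"dz": 0.001}]' > rows.txt && python3 drive.py rows.txt
```

```text
time: 35.97
ee_pos: [0.5706, -0.077, 0.0196]
orientation: [-0.05, 0.999, 0.0, -0.0]
wrist_force: [0.1, -0.8, -4.2]
gripper_width: 0.631
grip_force: 40.0
time: 36.22
ee_pos: [0.5707, -0.077, 0.0192]
orientation: [-0.05, 0.999, -0.0, 0.0]
wrist_force: [-1.9, -0.0, 3.3]
gripper_width: 0.633
grip_force: 40.0
```

Contact. I'll release with a narrow opening, retreat and check.

```bash
echo '[{},{},{},{}]' > rows.txt && python3 drive.py rows.txt 0.76
echo '[{"dz": -0.02},{"dz": -0.06},{"dz": -0.1},{"dz": -0.14},{"dz": -0.18},{"dz": -0.2}]' > rows.txt && python3 drive.py rows.txt
echo '[{"dx": 0.04},{"dx": 0.08},{"dx": 0.12},{"dx": 0.16},{"dx": 0.2},{"dx": 0.2},{"dx": 0.2},{"dx": 0.2}]' > rows.txt && python3 drive.py rows.txt
python3 - <<'E'
from h import *
o=arm.get_obs();print(o["time"],o["ee_pos"],o["wrist_force"].round(1))
c=cam("top");P=depthpts(c);Z=P[...,2];cv2.imwrite("pics/t12.png",c["frame"])
m=((abs(Z-.06)<.01)&(abs(P[...,0]-.58)<.1)&(abs(P[...,1]+.076)<.07)).astype(np.uint8);k,_=cv2.findContours(m,cv2.RETR_EXTERNAL,cv2.CHAIN_APPROX_NONE)
if k:
  q=max(k,key=cv2.contourArea);p=onplane(c,q[:,0].astype(float),.06)[:,:2]*1000; print(cv2.minAreaRect(p.astype(np.float32)))
E
```

```text
time: 36.55
ee_pos: [0.5709, -0.0771, 0.0188]
orientation: [-0.05, 0.999, -0.0, 0.0]
wrist_force: [0.6, -0.4, 0.1]
gripper_width: 0.761
grip_force: 0.0
time: 37.05
ee_pos: [0.5716, -0.0772, 0.2239]
orientation: [-0.05, 0.999, -0.001, 0.003]
wrist_force: [0.3, -0.6, -0.7]
gripper_width: 0.759
grip_force: 0.0
time: 37.72
ee_pos: [0.3723, -0.0972, 0.2192]
orientation: [-0.049, 0.999, -0.0, 0.001]
wrist_force: [0.7, 0.7, -0.2]
gripper_width: 0.759
grip_force: 0.0
37.7167 [ 0.37230356 -0.0971768   0.21917535] [ 0.7  0.7 -0.2]
((563.28564453125, -79.30277252197266), (95.0562973022461, 56.67808532714844), 5.855579853057861)
```

View pics/t12.png

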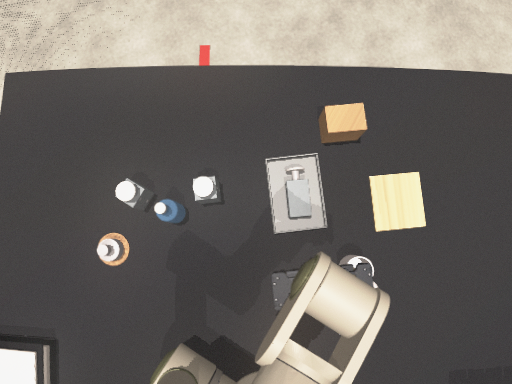

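The buffer lies on its side inside the tray at about (297,192). The weight is back on its coaster at (108,250), the other items haven't moved and the robot touches nothing.

```bash
python3 -c "
from plant import arm; print(arm.close_job())"
```

```text
the job is handed in; nothing more can be done
None
```

The middle buffer was the weak one (it sank about 23 mm, against 15 mm for the left and 8 mm for the right), and it now lies on its side in the grey tray with the weight back on its coaster. The job was handed in at about 38 s; on my first grip the weight slipped and dropped back upright onto its coaster, and when tipped the buffer's base overhung the board's near edge by about 28 mm.

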